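# Set the blank lamp selector by counting clicks, then open the shutter

### The arm

A 6-joint arm with a two-finger parallel gripper is mounted at the origin on the work surface. World frame = base frame: x ahead of the robot, y to its left, z up, the work surface at z = 0. Lengths are in mm, angles in degrees, forces in N, time in s.
With the tool pointing down it reaches from about 300 to 850 mm from the base axis. Payload 4.2 kg.
Tool frame: the origin (TCP) lies at the very end of the fingers, on their centre line; the grasp point (between the pads) lies 19 mm behind it (hold_point_z is the z of the grasp point in the tool frame, in mm); z points along the fingers, y is the direction in which the jaws open and shut (so a half turn about z gives the same grasp; the last joint's range is limited). The gripper opens to 91 mm and grips with 3 to 60 N. Pads are 32 mm wide; open, the fingers measure 118 mm over their backs; the gripper's body (76 mm by 178 mm) begins 60 mm behind the grasp point.
Start: joints at [64.63, 18.312, 89.639, -0, 72.044, -1.146], TCP at [235.936, 524.383, 213.976] pointing down, gripper open.
Joint ranges: [-177.97, 177.97], [-48.28, 115.42], [12.27, 149.76], [-77.06, 257.06], [2.81, 150.46], [-146.56, 146.56]. Speed limits (degrees/s): [147.25, 147.25, 180, 180, 180, 180].

### API

Orientations are given as [roll, pitch, yaw] about the fixed x, y, z axes, in that order (R = Rz(yaw) Ry(pitch) Rx(roll)).
In Python, from workcell import state, grab_frame, job_done, hold_point_z gives the robot as it stands. The module is installed in compiled form; this text tells all that it offers.
- The arm moves only by the shell command python3 -m creep 'ROWS' [FORCE]. ROWS is JSON, a list of rows, each a list of 7 numbers: the closure, from 0 (fully open) to 1 (shut), then the shift along the tool's x, y, z in mm, then the turn, a rotation vector about the tool's x, y, z in degrees. A call has 1 to 5 rows; each row shifts and turns the commanded pose from where the row before left it, along the tool's axes as they then stand; what a row does not reach is not made up. A row lasts 1/8 s, in which the tool goes at most 62.5 mm and 10.7 degrees, less where a joint would pass 70% of its speed; a pose out of reach is approached as far as the arm can. A call is refused whole if a number of a shift passes 62.5 or a number of a turn 10.7, either way. A call with a gripper value outside its range is refused whole. The fingers move at their own pace and stop on an object; FORCE is the grip in N (left out, the last holds). Time passes only in rows, so rows that do not move let the fingers close. It gives the time, the measured TCP pose, the force and the opening at its end, in the units of the state.
- state(): the state, without advancing time (a new reading comes with each control period).
- grab_frame(name): name is "scene" or "side" or "wrist"; returns a dict with "frame" (420x560x3 uint8, red, green, blue), "fx", "fy", "cx", "cy" (pixels), "view" (4x4, takes a point from world to camera coordinates). Camera axes: x right, y down, z forward; pixel columns grow to the right and rows downward; lengths in mm; the calibration is good to about 2 mm. The wrist camera is an equidistant fisheye: a pixel r from the principal point sees the ray r / f radians off the axis. A picture is of the moment at which its call begins. There is no depth.
- job_done(): hands the job in, once; it reports no verdict.
The state is a dict: "time_s": time; "qpos": joint angles; "qvel": joint speeds; "effort": joint torques, N m; "ee_pos": TCP position; "ee_rot": TCP orientation; "force": force on the tool from outside, world axes, zero at the start; "torque": the same for the moment, N m; "gripper_width": finger opening in mm.
Only numpy, scipy, OpenCV 4.12 (cv2) and the standard library are available. Lean on these libraries where they do the work, as an engineer would, in place of code of your own. Each camera call takes 0.05 s, during which the arm holds its last target.

### The job

Get the excitation light ready. The level selector on the lamp supply has no markings: swing its lever anticlockwise (seen from above) all the way back to its end stop, then turn it clockwise four clicks up from the stop and leave it resting in that fourth click. Only then push the lamp's shutter tab across until the shutter is fully open, and leave the other things on the bench standing where they are.

Things in the scene. Friction and masses are not known exactly. Their poses are not given: they have to be found in the camera images.
- supply: lamp supply, fixed: grey steel instrument case 220 x 190 x 100 mm (x, y, z) with a bare aluminium top panel at 100 mm, two small bow handles and a rocker switch on its -x face and black cooling fins out to 20 mm beyond its +x face. Origin: centre of its underside; z up, its front faces its -x. It turns by up to 0.3 rad about the vertical and may stand on the left or the right
- shaft (a point): point on the upright axis of the selector, 30 mm above the top panel (case frame: x -30 mm, y 0, z 130 mm)
- lever_end (a point): point in the black selector lever 75 mm from the shaft axis, on the lever's middle line. The lever: round hub of 42 mm diameter on the shaft, and one straight arm 14 mm wide with a round end at 88 mm from the axis. The arm's underside is 14 mm and its top 36 mm above the top panel (hub top 42 mm); only a flat 2 mm disc of 100 mm diameter and a small boss lie under it, so that fingertips can stand beside the arm and push it. This point is 25 mm above the panel
- selector (a joint): angle of the selector lever, rad: 0 at the anticlockwise end stop, growing clockwise seen from above to 3.67 at the other stop. At 0 the arm points 105 degrees anticlockwise from the case's +x axis. Spring detents every 30 degrees (0.524 rad), the first at the stop itself, so the fourth click up is at 2.094. About 0.25 N m takes it out of a click; past half-way it snaps by itself into the next one, ahead of what pushes it, and it returns if let go before half-way
- rig: excitation rig, fixed: aluminium breadboard 320 x 160 x 12.7 mm carrying, from -x to +x, an aluminium lamphouse with fins (84 mm wide, top at 121 mm), the shutter housing (black block 36 x 116 mm, centred at x -30 mm, top at 126 mm), a black lens tube and an aluminium 60 mm cube (top with cap at 114 mm). Origin: centre of the breadboard's underside; z up, the light runs along +x. It turns by up to 0.3 rad about the vertical and stands on the other side from the supply
- shutter (a joint): travel of the shutter, m: 0 closed, 0.044 fully open. It slides along the rig's +y (to the left for one who looks along the light), rubs with about 3 N and stays where it is left
- shutter_tab (a point): centre of the upright steel shutter tab, which stands out of the slot in the top of the shutter housing: 28 mm along the rig's x, 10 mm thick along y, from 6 to 38 mm above the housing's top; this point is 22 mm above that top (148 mm over the table)
- dish: glass dish of 54 mm diameter, 11 mm high, loose on the breadboard under the cube; origin: centre of its underside. Leave it
- lens_case: flat wooden case 36 x 100 x 24 mm lying loose on the supply's top panel along its +x edge; origin: centre of its underside. Leave it
- mirror_mount: mirror in a black mount on a post, loose, foot 50 x 50 mm, 137 mm high, standing between supply and rig; origin: centre of its underside. Leave it
- hex_driver: hand driver lying loose on the table in front, nearer the robot; origin on its underside. Leave it
- post_holder: black post holder on a foot 76 x 50 mm, 75 mm high, loose on the left; origin: centre of its underside. Leave it
- tissue_box: cardboard box 115 x 115 x 75 mm, loose on the right; origin: centre of its underside. Leave it
- oil_bottle: amber bottle of 52 mm diameter, 120 mm high, loose at the far left; origin: centre of its underside. Leave it
- beaker: glass beaker of 68 mm diameter, 85 mm high, loose at the far right; origin: centre of its underside. Leave it

How it is judged (in metres and radians):
On the way, in this order (a step that is already met when the one before it is completed fails the run):
1. the selector lever is swung back to its anticlockwise end stop (value of joint selector below 0.1 rad), for 0.1 s.
2. the lever rests in the fourth click up from the stop, with the shutter still shut (value of joint selector between 1.945 and 2.245 rad and value of joint shutter below 0.02 m), for 0.4 s.
3. the shutter is pushed fully open (value of joint shutter above 0.04 m), for 0.1 s.
At the end, for the whole second after the job is handed in: The selector lever is at rest in the fourth click from its anticlockwise stop (within 0.15 rad of 2.094) and the shutter is open to within 4 mm of its full 44 mm (value of joint selector between 1.945 and 2.245 rad and velocity of joint selector between -0.1 and 0.1 rad/s and value of joint shutter above 0.04 m); the robot touches nothing.
It fails at once if a bystander is shifted by more than 40 mm or knocked over (distance of any of dish, lens_case, mirror_mount, hex_driver, post_holder, tissue_box, oil_bottle, beaker from where it was at the start of the episode above 0.04 m or angle between any of mirror_mount, oil_bottle, beaker, post_holder's own z axis and vertical above 0.6 rad).
It also fails if it takes over 64 s, if anything falls off the work surface, if the arm or the gripper's body presses on something with over 40 N, if the wrist force passes 120 N, or if a joint passes its speed limit or range.

## Working session

There is one attempt and no reset: what is moved stays moved. The work goes in short steps, Python scripts to look and compute and a shell command to move; the robot and the scene stay as the last step left them, time stands still between calls to the robot, and variables do not carry over. Pictures are saved under pics/ and viewed, and the job is handed in when it is done.

```bash
mkdir -p pics
cat > h.py <<'E'
import numpy as np, cv2
from workcell import state, grab_frame, job_done, hold_point_z
def ray(f,u,v):
    V=np.array(f["view"]);R=V[:3,:3];t=V[:3,3]
    o=-R.T@t
    d=R.T@np.array([(u-f["cx"])/f["fx"],(v-f["cy"])/f["fy"],1.0])
    return o,d/np.linalg.norm(d)
def onz(f,u,v,z):
    o,d=ray(f,u,v); return o+d*(z-o[2])/d[2]
def proj(f,p):
    V=np.array(f["view"]);c=V[:3,:3]@np.array(p,float)+V[:3,3]
    return np.array([f["fx"]*c[0]/c[2]+f["cx"],f["fy"]*c[1]/c[2]+f["cy"]])
def save(f,n): cv2.imwrite("pics/"+n+".png",f["frame"][:,:,::-1])
E
python3 - <<'E'
from h import *
import pickle
for n in ["scene","side","wrist"]:
    f=grab_frame(n); save(f,n+"0"); pickle.dump(f,open(n+"0.pkl","wb"))
    V=np.array(f["view"]); print(n,f["fx"],f["cx"],f["cy"],(-V[:3,:3].T@V[:3,3]).round(),V[2,:3].round(2))
print(state(),hold_point_z)
E
```

```text
scene 408.8222802157288 283.03687097646446 208.59768209100827 [1300.  506.  907.] [-0.63 -0.43 -0.65]
side 398.91027491224884 280.5154140502894 208.703456481404 [ 121. -841.  811.] [ 0.36  0.7  -0.62]
wrist 325.19226210127806 283.90849927754607 211.65735255347212 [174. 551. 385.] [ 0.22 -0.1  -0.97]
{'time_s': 0.15, 'qpos': array([ 6.46294087e+01,  1.83422744e+01,  8.96883844e+01, -2.79500667e-03,
        7.20445932e+01, -1.14587704e+00]), 'qvel': array([-0.06524403, -0.1103131 , -0.37145839, -0.0896806 ,  0.03670128,
       -0.01651024]), 'effort': array([ 3.01613591e-04, -4.12771404e+01, -2.32155812e+01,  7.26524857e-02,
        4.34615510e-02, -8.65967650e-05]), 'ee_pos': array([235.78682669, 524.02765252, 213.33629455]), 'ee_rot': array([-1.79924710e+02,  1.15232539e-03,  1.55776150e+02]), 'force': array([ 0.54421889, -0.08793669, -0.47982347]), 'torque': array([-0.00824509, -0.0222274 ,  0.00717532]), 'gripper_width': 90.8649087180615} -18.8
```

View pics/scene0.png

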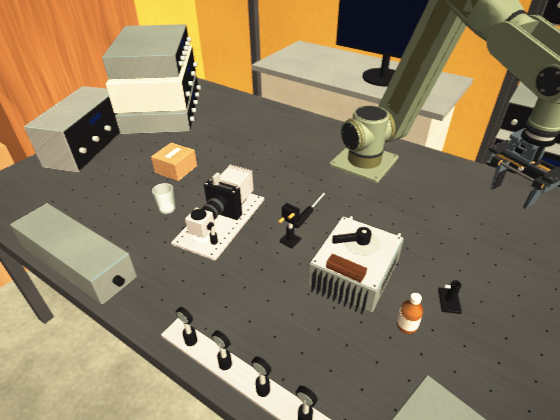

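View pics/side0.png

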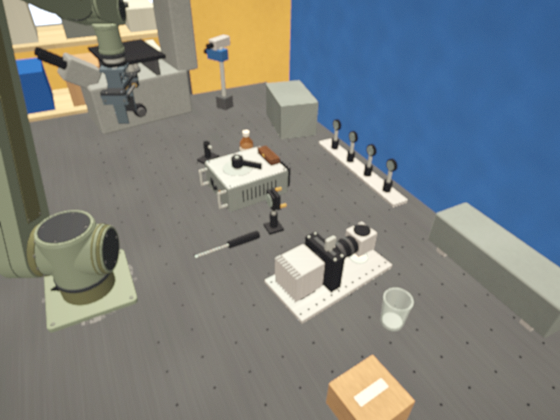

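View pics/wrist0.png

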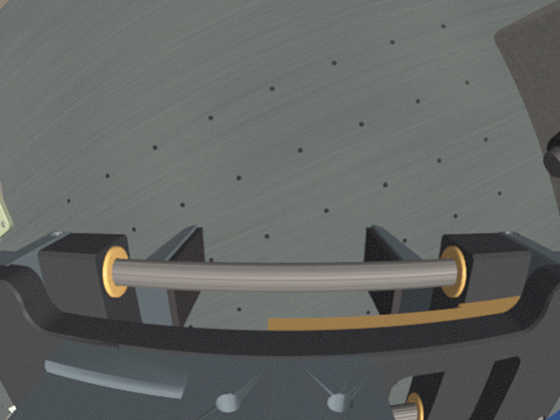

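The supply is on the left (scene ~355,255), and the rig on the right (~220,210). I'll enlarge both.

Run:
```python
from h import *
import pickle
def crop(n,x,y,w,h,s,out):
    f=pickle.load(open(n+"0.pkl","rb"));im=f["frame"][y:y+h,x:x+w,::-1]
    im=cv2.resize(im,None,fx=s,fy=s,interpolation=cv2.INTER_CUBIC)
    for i in range(0,w,20): cv2.putText(im,str(x+i),(i*s,10),0,.35,(0,0,255),1); cv2.line(im,(i*s,12),(i*s,18),(0,0,255),1)
    for i in range(0,h,20): cv2.putText(im,str(y+i),(0,i*s),0,.35,(0,0,255),1)
    return im
a=crop("scene",300,210,110,100,7,"");cv2.imwrite("pics/c1.png",a[:600,:800])
a=crop("side",190,130,110,80,7,"");cv2.imwrite("pics/c2.png",a[:600,:800])
a=crop("scene",170,160,105,100,6,"");cv2.imwrite("pics/c3.png",a[:600,:800])
a=crop("side",260,215,140,100,5,"");cv2.imwrite("pics/c4.png",a[:600,:800])
```

```text
(no output)
```

View pics/c1.png

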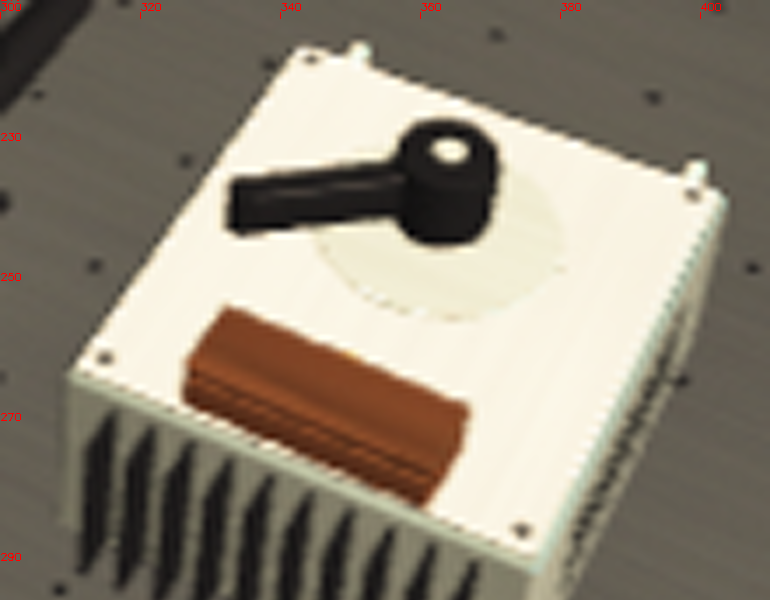

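View pics/c2.png

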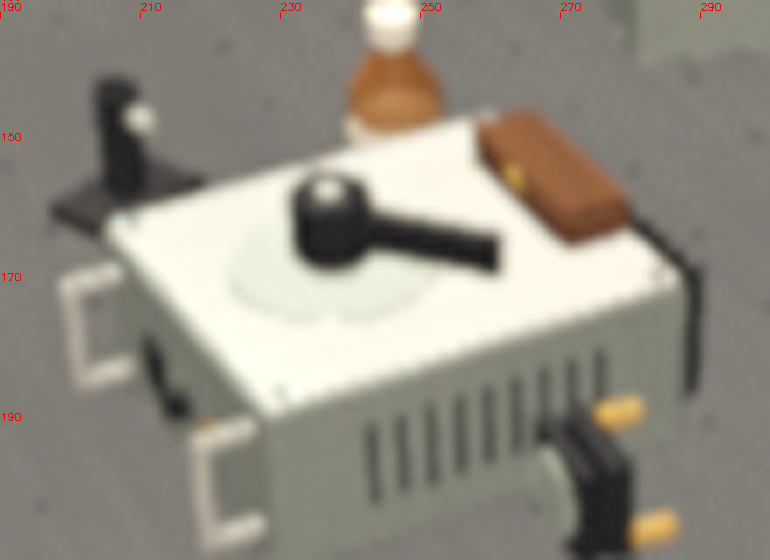

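View pics/c3.png

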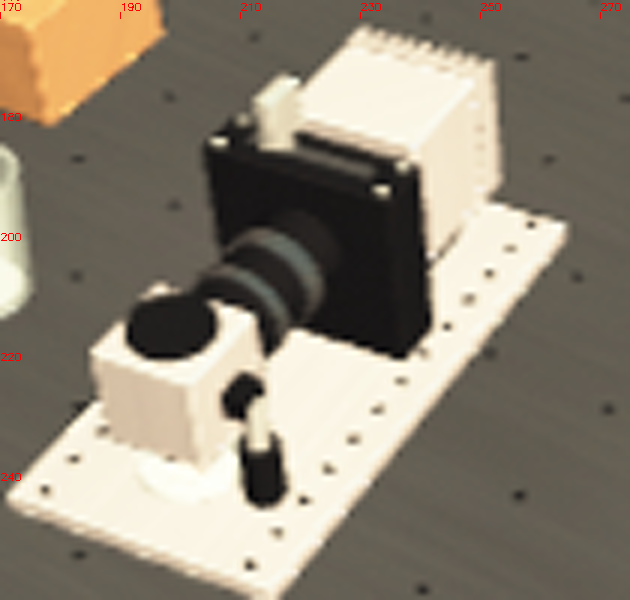

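View pics/c4.png

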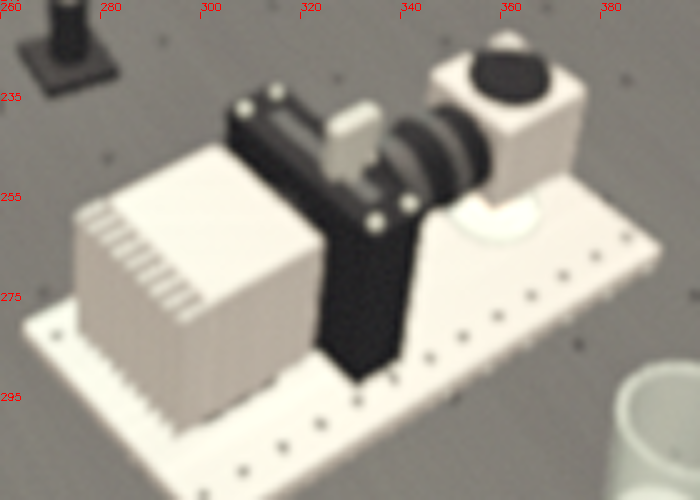

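```bash
cat > m.py <<'E'
from h import *
import pickle
S=pickle.load(open("scene0.pkl","rb"));D=pickle.load(open("side0.pkl","rb"))
def tri(a,b):
    (o1,d1),(o2,d2)=ray(S,*a),ray(D,*b)
    A=np.stack([d1,-d2],1);k=np.linalg.lstsq(A,o2-o1,rcond=None)[0]
    p,q=o1+k[0]*d1,o2+k[1]*d2
    return (p+q)/2,np.linalg.norm(p-q)
c1=lambda x,y:(300+x/7,210+y/7)
c2=lambda x,y:(190+x/7,130+y/7)
c3=lambda x,y:(170+x/6,160+y/6)
c4=lambda x,y:(260+x/5,215+y/5)
if __name__=="__main__":
    np.set_printoptions(precision=1,suppress=True)
    # order: (-x,+y),(+x,+y),(+x,-y),(-x,-y)
    sc=[c1(727,198),c1(540,568),c1(70,375),c1(298,47)]
    sd=[c2(105,225),c2(480,112),c2(690,280),c2(268,418)]
    mod=np.array([[-110,95],[110,95],[110,-95],[-110,-95]])
    def fit(P,mod):
        a=np.linalg.lstsq(*[np.array(x) for x in (np.concatenate([np.c_[mod[:,0],-mod[:,1],np.ones(len(mod)),np.zeros(len(mod))],np.c_[mod[:,1],mod[:,0],np.zeros(len(mod)),np.ones(len(mod))]]),np.r_[P[:,0],P[:,1]])],rcond=None)[0]
        th=np.arctan2(a[1],a[0]); c=P.mean(0)-np.array([[np.cos(th),-np.sin(th)],[np.sin(th),np.cos(th)]])@mod.mean(0)
        return c,np.degrees(th),np.hypot(a[0],a[1])
    for nm,f,pp in (("scene",S,sc),("side",D,sd)):
        P=np.array([onz(f,*p,100)[:2] for p in pp]);print(nm,P.tolist(),fit(P,mod))
    for a,b in zip(sc,sd): print(tri(a,b))
    # hub top z=142
    h1=onz(S,*c1(449,148),142);h2=onz(D,*c2(328,190),142);print("hub",h1,h2,tri(c1(449,148),c2(328,190)))
    print("arm tip top z136",onz(S,*c1(232,179),136),onz(D,*c2(498,237),136))
    # rig
    rs=[c3(8,500),c3(275,600),c3(567,230)];m=np.array([[160,-80],[160,80],[-160,80]])
    P=np.array([onz(S,*p,12.7)[:2] for p in rs]);print("rig",P,fit(P,m))
    rd=[c4(662,250),c4(570,175),c4(25,327)];m2=np.array([[160,-80],[160,80],[-160,80]])
    P=np.array([onz(D,*p,12.7)[:2] for p in rd]);print("rig",P,fit(P,m2))
    print("tab top",onz(S,*c3(277,85),164),onz(D,*c4(355,118),164))
E
python3 m.py
```

```text
scene [[432.1182460485684, 318.0196674705179], [645.5085057496163, 333.7611817805683], [660.7171366095472, 149.3751800807978], [446.96177485408316, 132.2326921581453]] (array([546.3, 233.3]), np.float64(4.504614396283048), np.float64(0.975230833765445))
side [[425.9477610035352, 305.4488983871214], [635.1133228070901, 327.87013478994834], [657.5898956420885, 138.25689026678276], [438.45144830897533, 119.87613816176247]] (array([539.3, 222.9]), np.float64(5.392168637780414), np.float64(0.9837153850581969))
(array([427.8, 316.2,  94.5]), np.float64(2.603391248284423))
(array([639.4, 333.6,  95. ]), np.float64(3.83004184796653))
(array([659.6, 146.4,  95.8]), np.float64(4.593937420558819))
(array([441. , 129.1,  93.7]), np.float64(1.1799607127879246))
hub [511.2 228.2 142. ] [510.7 222.4 142. ] (array([511.1, 227. , 140.3]), np.float64(2.862689133786968))
arm tip top z136 [567.8 164.2 136. ] [568.3 159.3 136. ]
rig [[ 760.  -286.8]
 [ 735.3 -126.7]
 [ 420.9 -179.7]] (array([ 590.3, -232.6]), np.float64(9.223349940940103), np.float64(0.996814162665788))
rig [[ 754.5 -297.1]
 [ 745.5 -226.4]
 [ 415.2 -191.8]] (array([ 586.3, -267.5]), np.float64(2.58798959897171), np.float64(0.9478070583699592))
tab top [ 556.9 -260.8  164. ] [ 558.1 -265.3  164. ]
```

```bash
python3 -m creep '[[0.5,-43,-18.4,0,0,0,0],[0.5,-43,-18.4,0,0,0,0],[0.5,-43,-18.4,0,0,0,0],[0.5,-43,-18.4,0,0,0,0],[0.5,-43,-18.4,0,0,0,0]]' 20
python3 -m creep '[[0.5,-43,-18.4,0,0,0,0],[0.5,-43,-18.4,0,0,0,0],[0.5,-43,-18.4,0,0,0,0],[0.5,-43,-18.4,0,0,0,0],[0.5,-43,-18.4,0,0,0,0]]'
```

```text
time_s: 0.78
ee_pos: [395.0, 351.0, 213.8]
ee_rot: [-180.0, -0.0, 155.8]
force: [0.3, 0.3, -0.4]
gripper_width: 46.1
time_s: 1.4
ee_pos: [553.3, 178.9, 213.7]
ee_rot: [-180.0, -0.0, 155.8]
force: [1.2, -0.1, -0.2]
gripper_width: 45.8
```

```bash
python3 -m creep '[[0.5,0,0,0,0,0,10.3],[0.5,0,0,0,0,0,10.3],[0.5,0,0,0,0,0,10.3],[0.5,0,0,0,0,0,10.3],[0.5,0,0,0,0,0,10.3]]'
python3 -m creep '[[0.5,0,0,0,0,0,10.3],[0.5,0,0,0,0,0,10.3],[0.5,0,0,0,0,0,10.3],[0.5,0,0,0,0,0,10.3],[0.5,0,0,0,0,0,10.3]]'
python3 -m creep '[[0.5,0,0,0,0,0,10.3],[0.5,0,0,0,0,0,10.3],[0.5,0,0,0,0,0,10.3],[0.5,0,0,0,0,0,10.3],[0.5,0,0,0,0,0,10.3]]'
python3 -m creep '[[0.5,0,0,0,0,0,10.3],[0.5,0,0,0,0,0,10.3],[0.5,0,0,0,0,0,10.3],[0.5,0,0,0,0,0,0]]'
python3 - <<'E'
from h import *
import pickle
for n in ["scene","side","wrist"]:
    f=grab_frame(n); save(f,n+"1"); pickle.dump(f,open(n+"1.pkl","wb"))
print(state()["qpos"].round(1))
E
```

```text
time_s: 2.02
ee_pos: [552.4, 180.1, 213.6]
ee_rot: [-180.0, -0.0, 103.9]
force: [-0.7, -0.7, 0.5]
gripper_width: 45.6
time_s: 2.65
ee_pos: [552.4, 180.1, 213.5]
ee_rot: [-180.0, 0.0, 52.4]
force: [-0.5, 0.4, 0.1]
gripper_width: 45.7
time_s: 3.28
ee_pos: [552.3, 180.1, 213.6]
ee_rot: [180.0, 0.0, 0.9]
force: [0.7, -0.0, -0.0]
gripper_width: 45.6
time_s: 3.78
ee_pos: [552.4, 180.1, 213.6]
ee_rot: [180.0, 0.0, -29.5]
force: [-0.2, 0.2, -0.4]
gripper_width: 45.5
[ 16.9  18.9  88.8   0.   72.3 136.4]
```

View pics/wrist1.png

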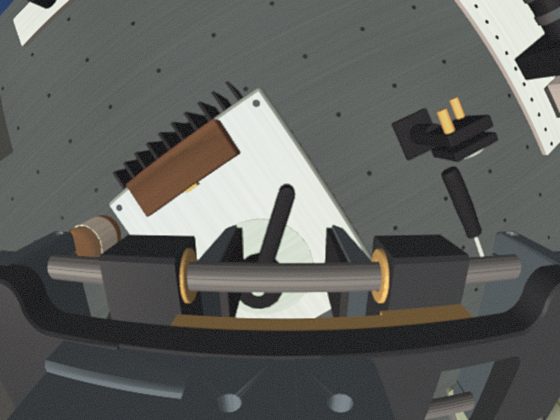

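The wrist view shows the lever from hub (~262,285) to its round end (~287,190). It lies between the fingers, which stand at ~235 and ~340.

```bash
cat >> h.py <<'E'
def wray(f,u,v):
    V=np.array(f["view"]);R=V[:3,:3];o=-R.T@V[:3,3]
    a=np.array([u-f["cx"],v-f["cy"]]);r=np.hypot(*a);th=r/f["fx"]
    c=np.r_[np.sin(th)*a/max(r,1e-9),np.cos(th)];return o,R.T@c
def wz(f,u,v,z):
    o,d=wray(f,u,v);return o+d*(z-o[2])/d[2]
E
python3 - <<'E'
from h import *
import pickle
np.set_printoptions(precision=1,suppress=True)
f=pickle.load(open("wrist1.pkl","rb"))
im=f["frame"]
cv2.imwrite("pics/w1c.png",cv2.resize(im[80:320,100:380,::-1],None,fx=2.5,fy=2.5,interpolation=cv2.INTER_CUBIC))
print("tip",wz(f,287,190,136),"corner+x-y",wz(f,258,91,100),"(+x+y)",wz(f,110,206,100))
E
```

```text
tip [570.  166.7 136. ] corner+x-y [653.1 148.2 100. ] (+x+y) [638.7 329.6 100. ]
```

View pics/w1c.png

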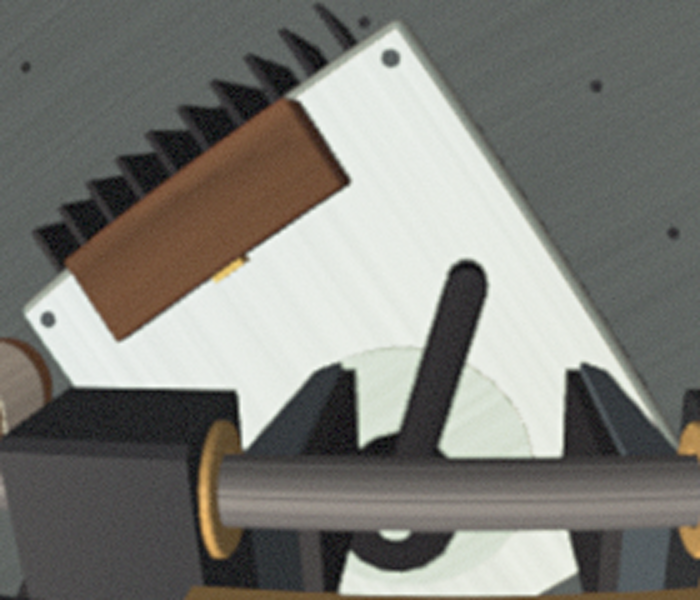

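Run:
```python
from h import *
import pickle
np.set_printoptions(precision=1,suppress=True)
f=pickle.load(open("wrist1.pkl","rb"))
w=lambda x,y,z:wz(f,100+x/2.5,80+y/2.5,z)
tip=w(468,264,136);hub=w(398,520,142)
a1=w(467,285,136);a2=w(422,440,136)
print("tip",tip,"hub",hub,"pin",w(396,532,143),"mid",a1,a2)
d=a1-a2;print("arm angle",np.degrees(np.arctan2(d[1],d[0])))
ca,cb=w(398,22,100),w(22,312,100);print(ca,cb,np.linalg.norm(ca-cb)); e=cb-ca;th=np.arctan2(e[1],e[0])-np.pi/2
print("yaw",np.degrees(th)); R=np.array([[np.cos(th),-np.sin(th)],[np.sin(th),np.cos(th)]])
print("shaft from edge",(ca+cb)[:2]/2+R@[-140,0])
d=tip-hub;print(np.degrees(np.arctan2(d[1],d[0])),np.hypot(d[0],d[1]))
```

```text
tip [572.9 164.8 136. ] hub [510.3 226.9 142. ] pin [507.2 229.5 143. ] mid [567.3 168.3 136. ] [529.5 206.6 136. ]
arm angle -45.34787255122805
[654.3 146.3 100. ] [640.4 330.1 100. ] 184.31028280095433
yaw 4.311866760230962
shaft from edge [507.8 227.7]
-44.76420760423048 88.13001306524015
```

```bash
python3 -m creep '[[0.5,-1,-5.8,20,0,0,0],[0.5,0,0,25,0,0,0],[0.5,0,0,25,0,0,0],[0.5,0,0,24,0,0,0],[0.5,0,0,0,0,0,0]]'
python3 - <<'E'
from h import *
f=grab_frame("wrist"); save(f,"w2")
E
```

```text
time_s: 4.55
ee_pos: [553.2, 185.3, 118.2]
ee_rot: [179.8, 0.2, -29.6]
force: [0.6, -0.1, -0.2]
gripper_width: 45.9
```

View pics/w2.png

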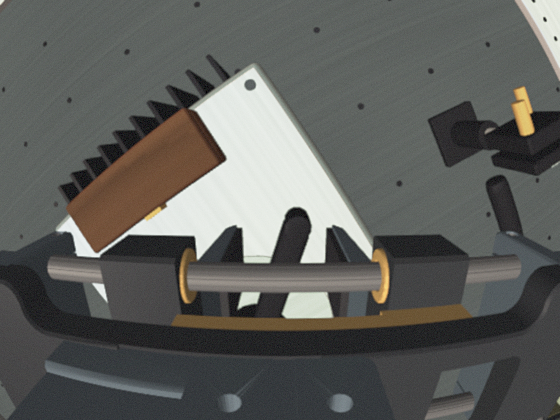

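```bash
python3 -m creep '[[0.5,1,-7.4,0,0,0,0],[0.5,0.9,-7.3,0,0,0,0],[0.5,-0.44,-7.23,0,0,0,-7],[0.5,-0.44,-7.23,0,0,0,-7],[0.5,-0.44,-7.23,0,0,0,-7]]'
python3 -m creep '[[0.5,-0.44,-7.23,0,0,0,-7],[0.5,-0.44,-7.23,0,0,0,-7],[0.5,-0.44,-7.23,0,0,0,-7]]'
python3 - <<'E'
from h import *
f=grab_frame("wrist"); save(f,"w3")
E
```

```text
time_s: 5.22
ee_pos: [571.1, 217.8, 121.0]
ee_rot: [180.0, -0.1, -8.4]
force: [-0.2, -1.5, 1.1]
gripper_width: 45.8
time_s: 5.6
ee_pos: [570.5, 238.0, 120.8]
ee_rot: [179.8, -0.0, 12.7]
force: [0.1, -5.2, 1.3]
gripper_width: 46.2
```

View pics/w3.png

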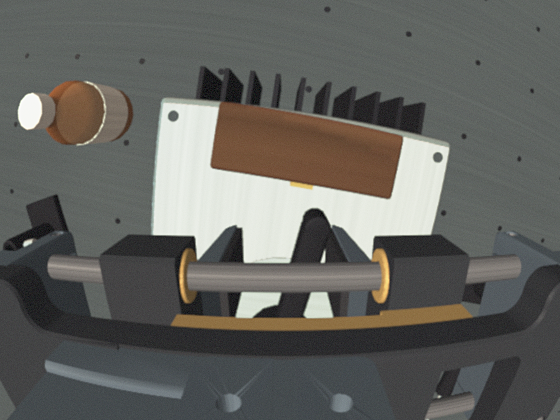

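The arm sits against the right (clockwise-side) finger and is being pushed with about 5 N. I'll carry on.

```bash
python3 -m creep '[[0.5,-0.44,-7.23,0,0,0,-7],[0.5,-0.44,-7.23,0,0,0,-7],[0.5,-0.44,-7.23,0,0,0,-7],[0.5,-0.44,-7.23,0,0,0,-7],[0.5,-0.44,-7.23,0,0,0,-7]]'
python3 -m creep '[[0.5,-0.44,-7.23,0,0,0,-7],[0.5,-0.44,-7.23,0,0,0,-7],[0.5,-0.44,-7.23,0,0,0,-7],[0.5,-0.44,-7.23,0,0,0,-7],[0.5,-0.44,-7.23,0,0,0,-7]]'
python3 -m creep '[[0.5,-0.44,-7.23,0,0,0,-7],[0.5,-0.44,-7.23,0,0,0,-7],[0.5,-0.44,-7.23,0,0,0,-7],[0.5,-0.44,-7.23,0,0,0,-7]]'
python3 - <<'E'
from h import *
import pickle
f=grab_frame("wrist"); save(f,"w4")
for n in ["scene","side"]:
    f=grab_frame(n); save(f,n+"4"); pickle.dump(f,open(n+"4.pkl","wb"))
E
```

```text
time_s: 6.28
ee_pos: [553.6, 270.3, 120.7]
ee_rot: [179.8, -0.1, 47.5]
force: [1.5, -1.6, -0.4]
gripper_width: 45.6
time_s: 6.9
ee_pos: [521.3, 286.4, 120.7]
ee_rot: [179.8, -0.1, 82.5]
force: [1.8, 0.3, -0.8]
gripper_width: 45.5
time_s: 7.4
ee_pos: [493.0, 283.6, 120.7]
ee_rot: [179.7, -0.0, 110.5]
force: [1.7, 1.4, -1.4]
gripper_width: 45.7
```

View pics/w4.png

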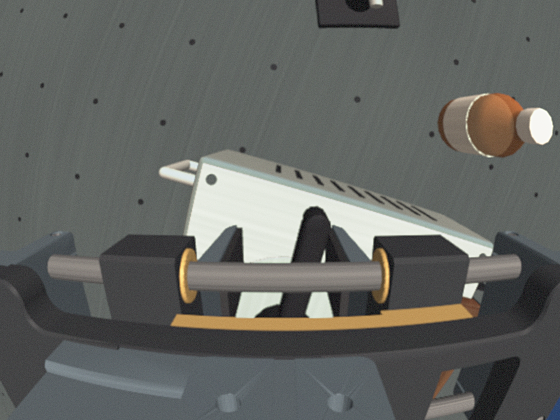

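View pics/scene4.png

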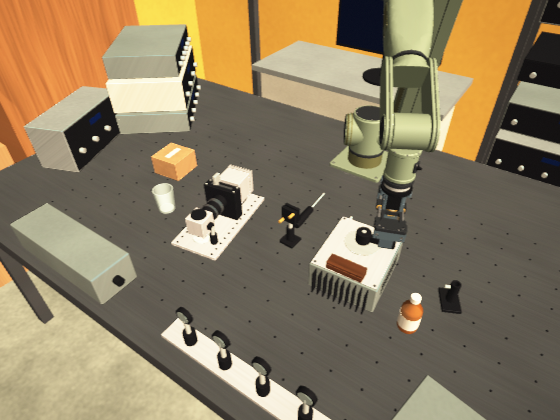

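```bash
python3 -m creep '[[0.5,-0.2,-5.2,0,0,0,-5],[0.5,-0.2,-5.2,0,0,0,-5],[0.5,0,0,0,0,0,0]]'
python3 -m creep '[[0.5,-0.1,-3.1,0,0,0,-3],[0.5,0,0,0,0,0,0]]'
python3 -m creep '[[0.5,-0.1,-3.1,0,0,0,-3],[0.5,0,0,0,0,0,0]]'
python3 - <<'E'
from h import *
import pickle
f=grab_frame("wrist"); save(f,"w5");pickle.dump(f,open("w5.pkl","wb"))
cv2.imwrite("pics/w5c.png",cv2.resize(f["frame"][130:330,160:420,::-1],None,fx=3,fy=3,interpolation=cv2.INTER_CUBIC))
E
```

```text
time_s: 7.92
ee_pos: [482.0, 278.3, 120.2]
ee_rot: [180.0, -0.0, 120.2]
force: [-0.7, -1.1, 0.6]
gripper_width: 45.5
time_s: 8.18
ee_pos: [482.2, 277.6, 120.5]
ee_rot: [179.6, 0.1, 123.2]
force: [4.9, 1.6, -3.4]
gripper_width: 45.7
time_s: 8.43
ee_pos: [483.2, 277.0, 120.6]
ee_rot: [179.2, 0.2, 126.2]
force: [13.7, 3.3, -9.1]
gripper_width: 45.8
```

View pics/w5c.png

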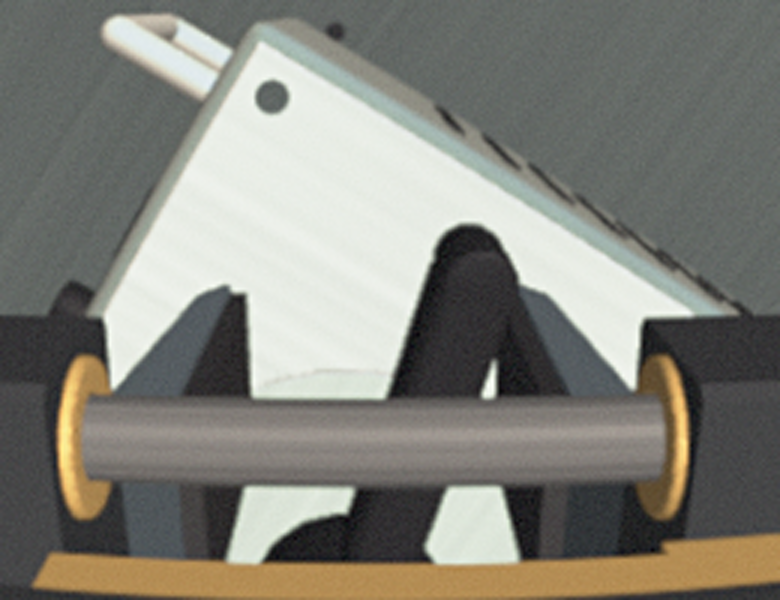

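Run:
```python
from h import *
import pickle
np.set_printoptions(precision=1,suppress=True)
f=pickle.load(open("w5.pkl","rb"))
w=lambda x,y,z:wz(f,160+x/3,130+y/3,z)
s=np.array([510.5,226.5,0])
for p in [w(470,228,136),w(470,260,136)]:
    d=p-s;print(p,np.degrees(np.arctan2(d[1],d[0])),np.hypot(d[0],d[1]))
c=w(262,22,100);print("corner -x+y",c)
```

```text
[476.4 311.4 136. ] 111.89126787540002 91.51278678419449
[479.7 307.1 136. ] 110.91390249936912 86.26973045611449
corner -x+y [426.8 316.4 100. ]
```

```bash
python3 -m creep '[[0.5,-0.44,7.23,0,0,0,7],[0.5,-0.44,7.23,0,0,0,7],[0.5,-0.44,7.23,0,0,0,7],[0.5,-0.44,7.23,0,0,0,7],[0.5,-0.44,7.23,0,0,0,7]]'
python3 -m creep '[[0.5,-0.44,7.23,0,0,0,7],[0.5,-0.44,7.23,0,0,0,7],[0.5,-0.44,7.23,0,0,0,7],[0.5,-0.44,7.23,0,0,0,7],[0.5,-0.44,7.23,0,0,0,7]]'
python3 -m creep '[[0.5,-0.44,7.23,0,0,0,7],[0.5,-0.44,7.23,0,0,0,7],[0.5,-0.44,7.23,0,0,0,7],[0.5,-0.44,7.23,0,0,0,7],[0.5,0,0,0,0,0,0]]'
python3 -m creep '[[0.5,-0.2,4.1,0,0,0,4],[0.5,-0.2,4.1,0,0,0,4],[0.5,-0.2,4.1,0,0,0,4],[0.5,0,0,0,0,0,0]]'
python3 - <<'E'
from h import *
import pickle
f=grab_frame("wrist"); save(f,"w6");pickle.dump(f,open("w6.pkl","wb"))
cv2.imwrite("pics/w6c.png",cv2.resize(f["frame"][130:330,160:420,::-1],None,fx=3,fy=3,interpolation=cv2.INTER_CUBIC))
E
```

```text
time_s: 9.1
ee_pos: [506.9, 285.1, 119.4]
ee_rot: [-179.4, 0.2, 91.0]
force: [-9.5, -3.3, 7.1]
gripper_width: 45.8
time_s: 9.72
ee_pos: [542.6, 277.3, 119.8]
ee_rot: [-179.7, 0.1, 55.9]
force: [-3.4, 2.1, 1.7]
gripper_width: 45.7
time_s: 10.35
ee_pos: [564.6, 255.2, 120.0]
ee_rot: [180.0, -0.0, 28.3]
force: [0.2, -0.3, -1.1]
gripper_width: 45.5
time_s: 10.85
ee_pos: [569.1, 243.6, 120.0]
ee_rot: [180.0, -0.0, 16.4]
force: [0.5, 0.8, 0.0]
gripper_width: 45.9
```

View pics/w6c.png

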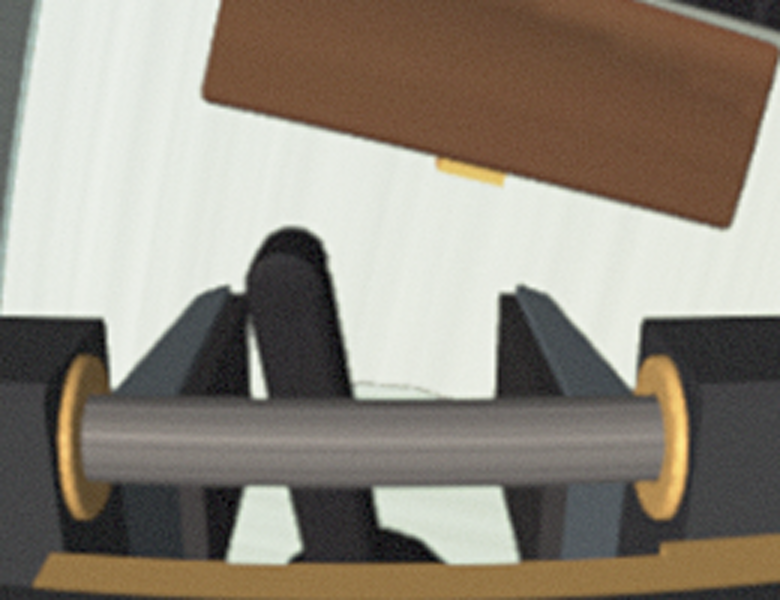

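```bash
cat > arm.py <<'E'
import sys
from h import *
import pickle
def arm(n,x,y):
    f=pickle.load(open(n,"rb"));p=wz(f,160+x/3,130+y/3,136);d=p-[510.5,226.5,0]
    print(p.round(1),"ang",np.degrees(np.arctan2(d[1],d[0])).round(1),"r",np.hypot(d[0],d[1]).round(1))
arm(sys.argv[1],float(sys.argv[2]),float(sys.argv[3]))
E
python3 arm.py w6.pkl 288 230; python3 arm.py w6.pkl 288 262
```

```text
[593.7 265.4 136. ] ang 25.1 r 91.8
[588.5 264.  136. ] ang 25.7 r 86.5
```

```bash
python3 -m creep '[[0.5,-0.1,3.1,0,0,0,3],[0.5,-0.1,3.1,0,0,0,3],[0.5,-0.1,3.1,0,0,0,3],[0.5,-0.1,3.1,0,0,0,3],[0.5,-0.1,3.1,0,0,0,3]]'
python3 -m creep '[[0.5,-0.1,3.1,0,0,0,3],[0.5,-0.1,3.1,0,0,0,3],[0.5,-0.1,3.1,0,0,0,3],[0.5,0,0,0,0,0,0]]'
python3 - <<'E'
from h import *
import pickle
f=grab_frame("wrist"); save(f,"w7");pickle.dump(f,open("w7.pkl","wb"))
cv2.imwrite("pics/w7c.png",cv2.resize(f["frame"][130:330,160:420,::-1],None,fx=3,fy=3,interpolation=cv2.INTER_CUBIC))
E
```

```text
time_s: 11.52
ee_pos: [569.9, 231.5, 119.8]
ee_rot: [-179.7, 0.1, 1.3]
force: [-1.5, 7.2, -1.0]
gripper_width: 45.7
time_s: 12.02
ee_pos: [570.5, 219.2, 120.0]
ee_rot: [180.0, -0.0, -7.5]
force: [-0.8, -0.2, -0.0]
gripper_width: 45.7
```

View pics/w7c.png

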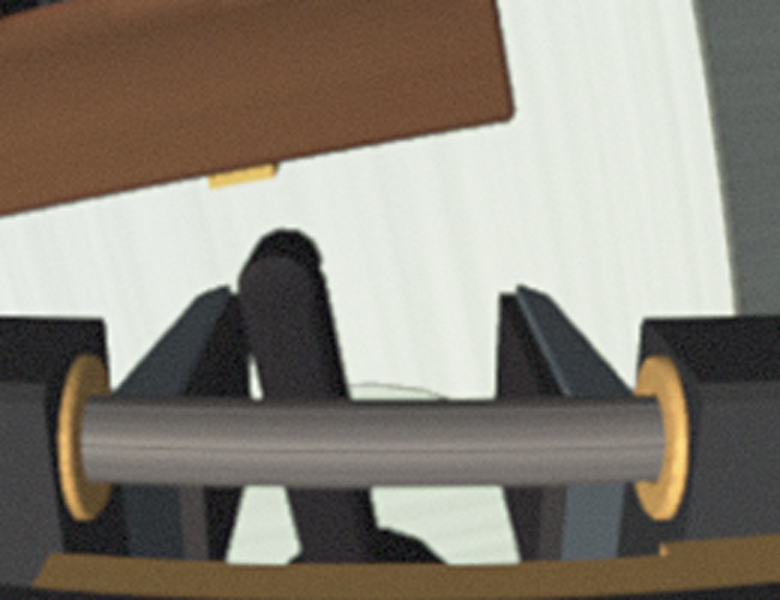

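```bash
python3 arm.py w7.pkl 282 232; python3 arm.py w7.pkl 282 262
python3 -m creep '[[0.5,0,0,0,0,0,0],[0.5,0,0,0,0,0,0]]'
python3 - <<'E'
from h import *
import pickle
f=grab_frame("wrist"); save(f,"w8");pickle.dump(f,open("w8.pkl","wb"))
cv2.imwrite("pics/w8c.png",cv2.resize(f["frame"][130:330,160:420,::-1],None,fx=3,fy=3,interpolation=cv2.INTER_CUBIC))
for n in ["scene","side"]:
    f=grab_frame(n); save(f,n+"8"); pickle.dump(f,open(n+"8.pkl","wb"))
cv2.imwrite("pics/s8c.png",cv2.resize(f["frame"][130:210,190:300,::-1],None,fx=7,fy=7,interpolation=cv2.INTER_CUBIC))
E
```

```text
[601.6 229.6 136. ] ang 1.9 r 91.2
[596.6 230.3 136. ] ang 2.6 r 86.2
time_s: 12.32
ee_pos: [570.5, 219.1, 120.0]
ee_rot: [-180.0, -0.0, -7.6]
force: [-0.0, -1.0, 0.5]
gripper_width: 45.6
```

View pics/w8c.png

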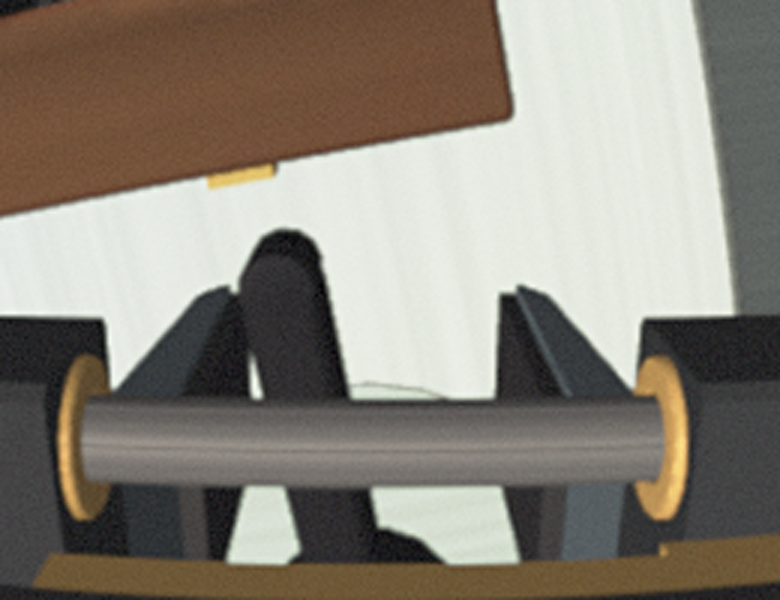

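View pics/s8c.png

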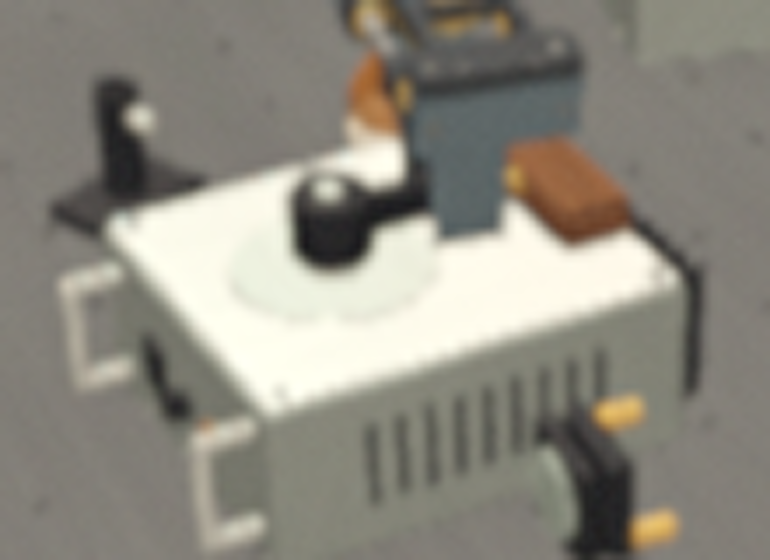

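```bash
python3 -m creep '[[0.5,0,2.1,0,0,0,2],[0.5,0,2.1,0,0,0,2],[0.5,0,0,0,0,0,0],[0.5,0,0,0,0,0,0]]'
python3 - <<'E'
from h import *
import pickle
f=grab_frame("wrist"); save(f,"w9");pickle.dump(f,open("w9.pkl","wb"))
cv2.imwrite("pics/w9c.png",cv2.resize(f["frame"][130:330,160:420,::-1],None,fx=3,fy=3,interpolation=cv2.INTER_CUBIC))
E
```

```text
time_s: 12.98
ee_pos: [569.8, 214.7, 120.0]
ee_rot: [180.0, -0.0, -11.6]
force: [-0.5, 0.1, 0.2]
gripper_width: 45.2
```

View pics/w9c.png

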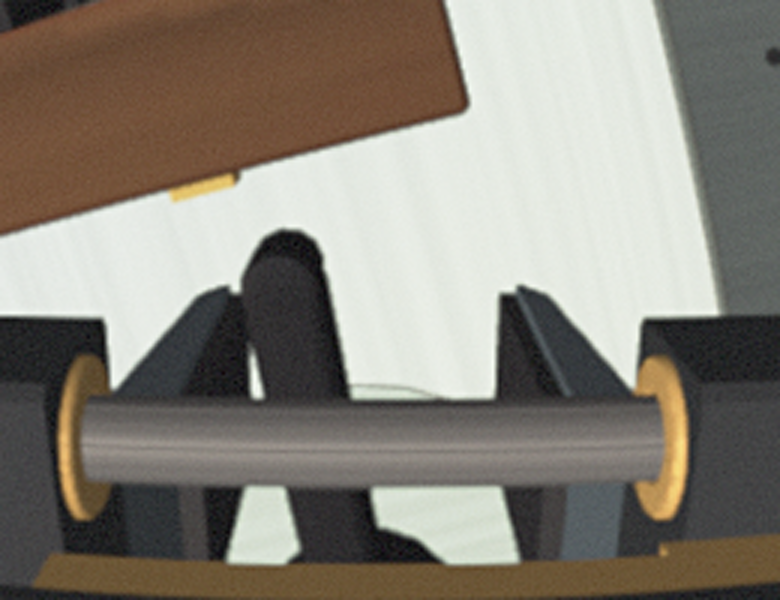

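```bash
python3 arm.py w9.pkl 284 232; python3 arm.py w9.pkl 284 262
python3 -m creep '[[0.5,0,2.1,0,0,0,2],[0.5,0,2.1,0,0,0,2],[0.5,0,1,0,0,0,1],[0.5,0,0,0,0,0,0]]'
python3 - <<'E'
from h import *
import pickle
f=grab_frame("wrist"); save(f,"w10");pickle.dump(f,open("w10.pkl","wb"))
cv2.imwrite("pics/w10c.png",cv2.resize(f["frame"][130:330,160:420,::-1],None,fx=3,fy=3,interpolation=cv2.INTER_CUBIC))
E
```

```text
[601.5 222.5 136. ] ang -2.5 r 91.1
[596.6 223.6 136. ] ang -1.9 r 86.1
time_s: 13.52
ee_pos: [568.5, 209.7, 120.0]
ee_rot: [180.0, -0.0, -16.6]
force: [0.2, -0.2, -0.2]
gripper_width: 45.5
```

View pics/w10c.png

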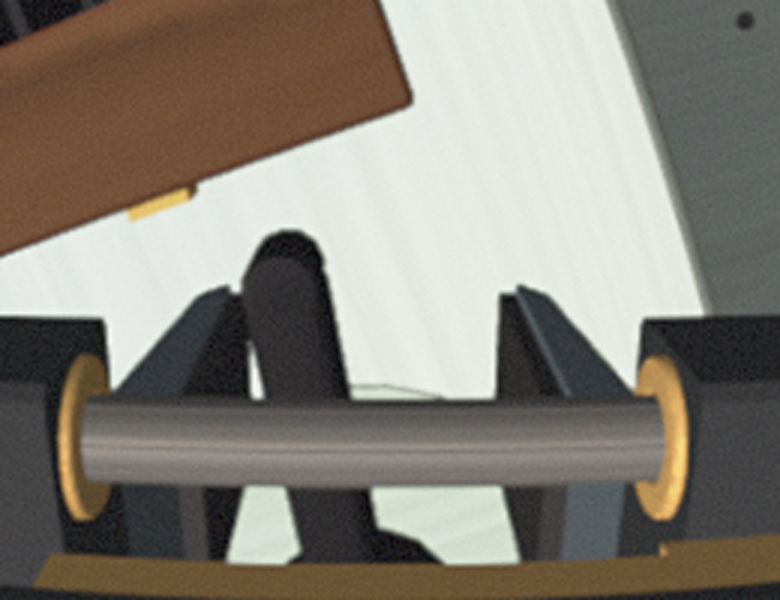

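```bash
python3 arm.py w10.pkl 285 232; python3 arm.py w10.pkl 285 262
python3 -m creep '[[0.5,0,2.1,0,0,0,2],[0.5,0,0,0,0,0,0],[0.5,0,-6,0,0,0,0],[0.5,0,-5,0,0,0,0],[0.5,0,0,0,0,0,0]]'
python3 -m creep '[[0.5,0,0,-20,0,0,0],[0.5,0,0,-30,0,0,0],[0.5,0,0,-40,0,0,0],[0.5,0,0,0,0,0,0]]'
python3 - <<'E'
from h import *
import pickle
f=grab_frame("wrist"); save(f,"w11");pickle.dump(f,open("w11.pkl","wb"))
cv2.imwrite("pics/w11c.png",cv2.resize(f["frame"][60:320,130:440,::-1],None,fx=2.5,fy=2.3,interpolation=cv2.INTER_CUBIC))
E
```

```text
[600.8 214.4 136. ] ang -7.7 r 91.1
[595.9 215.9 136. ] ang -7.1 r 86.1
time_s: 14.2
ee_pos: [571.6, 218.9, 119.9]
ee_rot: [-180.0, -0.0, -18.6]
force: [-0.3, -0.1, 0.5]
gripper_width: 45.8
time_s: 14.7
ee_pos: [573.3, 219.0, 213.6]
ee_rot: [-179.7, -0.3, -18.6]
force: [0.6, -0.2, 0.5]
gripper_width: 45.6
```

View pics/w11c.png

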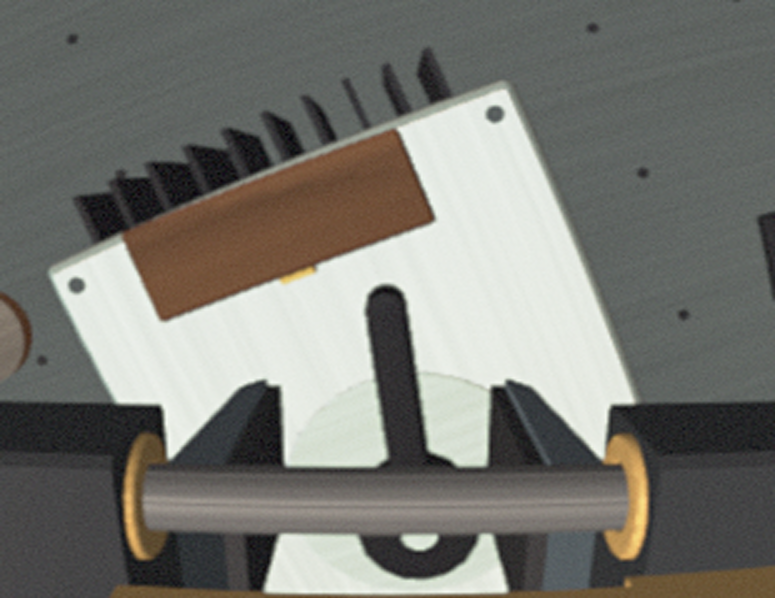

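Run:
```python
from h import *
import pickle
np.set_printoptions(precision=1,suppress=True)
f=pickle.load(open("w11.pkl","rb"))
w=lambda x,y,z:wz(f,130+x/2.5,60+y/2.3,z)
tip=w(384,287,136);m1=w(385,310,136);m2=w(404,445,136);hub=w(419,515,142)
an=lambda d:np.degrees(np.arctan2(d[1],d[0]))
print(tip,m1,m2,hub,w(420,541,143)); print("arm",an(m1-m2),an(tip-hub),an(tip-[510.5,226.5,0]))
a,b=w(508,82,100),w(50,270,100);print(a,b,np.linalg.norm(a-b),"yaw",an(b-a)-90)
c=w(628,375,100);print("side edge yaw",an(a-c))
# disc centre: disc z=102, edge points
P=np.array([w(*p,102)[:2] for p in [(300,435),(360,385),(420,373),(475,385)]])
A=np.c_[2*P,np.ones(4)];s=np.linalg.lstsq(A,(P**2).sum(1),rcond=None)[0];print("disc",s[:2],np.sqrt(s[2]+s[0]**2+s[1]**2))
# lens case inner edge
l1,l2=w(165,321,124),w(434,219,124);print("lens yaw",an(l1-l2)-90)
```

```text
[598.3 210.7 136. ] [590.7 212.9 136. ] [542.6 222.6 136. ] [517.4 225.7 142. ] [507.6 228.5 143. ]
arm -11.373234490861119 -10.548278653435954 -10.221454850400326
[654.7 146.2 100. ] [641.2 328.8 100. ] 183.06076728582758 yaw 4.21668151448695
side edge yaw 4.120347959412032
disc [510.5 227.7] 49.19277975473632
lens yaw 3.3084299262094703
```

Disc centre and case edges agree: arm −14.7° in the case frame, so the selector reads about 119.9° (fourth click). Next, the rig.

```bash
python3 -m creep '[[0.5,13.5,46.2,0,0,0,0],[0.5,13.5,46.2,0,0,0,0],[0.5,13.5,46.2,0,0,0,0],[0.5,13.5,46.2,0,0,0,0],[0.5,13.5,46.2,0,0,0,0]]'
python3 -m creep '[[0.5,13.5,46.2,0,0,0,0],[0.5,13.5,46.2,0,0,0,0],[0.5,13.5,46.2,0,0,0,0],[0.5,13.5,46.2,0,0,0,0],[0.5,13.5,46.2,0,0,0,0]]'
python3 -m creep '[[0.5,0,0,0,0,0,-9.3],[0.5,0,0,0,0,0,-9.3],[0.5,0,0,0,0,0,-9.3],[0.5,0,0,0,0,0,0]]'
python3 - <<'E'
from h import *
import pickle
f=grab_frame("wrist"); save(f,"w12");pickle.dump(f,open("w12.pkl","wb"))
cv2.imwrite("pics/w12c.png",cv2.resize(f["frame"][60:320,130:440,::-1],None,fx=2.5,fy=2.3,interpolation=cv2.INTER_CUBIC))
f=grab_frame("scene"); save(f,"s12")
E
```

```text
time_s: 15.38
ee_pos: [560.5, -23.6, 208.2]
ee_rot: [180.0, 0.2, -18.6]
force: [-0.0, 0.3, 0.4]
gripper_width: 45.9
time_s: 16.0
ee_pos: [550.8, -263.8, 208.1]
ee_rot: [-180.0, 0.2, -18.6]
force: [0.8, 0.8, -1.3]
gripper_width: 45.9
time_s: 16.5
ee_pos: [551.1, -262.3, 208.3]
ee_rot: [-179.9, 0.1, 9.2]
force: [-0.5, -0.1, -0.2]
gripper_width: 45.4
```

View pics/w12c.png

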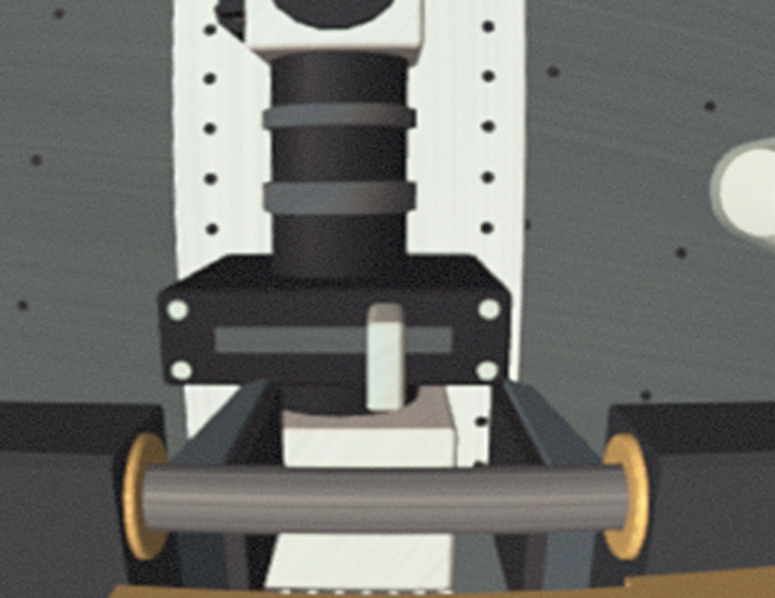

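View pics/s12.png

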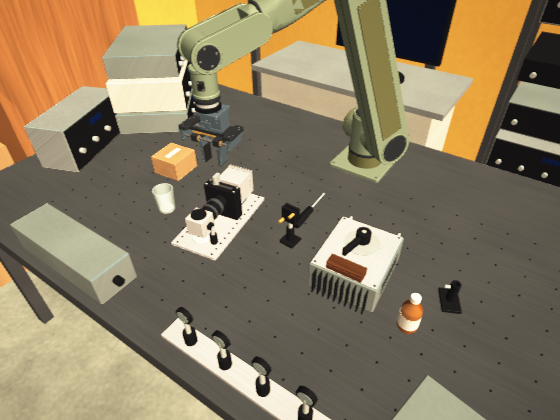

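The tab's top face spans crop (370–403, 322–410), and the housing is aligned with the jaws.

Run:
```python
from h import *
import pickle
np.set_printoptions(precision=1,suppress=True)
f=pickle.load(open("w12.pkl","rb"))
w=lambda x,y,z:wz(f,130+x/2.5,60+y/2.3,z)
an=lambda d:np.degrees(np.arctan2(d[1],d[0]))
q=[w(369,323,164),w(403,323,164),w(404,411,164),w(368,410,164)];print(np.array(q));print(np.mean(q,0),np.linalg.norm(q[0]-q[1]),np.linalg.norm(q[0]-q[3]))
a,b=w(163,290,126),w(508,290,126);print(a,b,np.linalg.norm(a-b),an(a-b)-90)
s=state();print(s["ee_pos"],s["ee_rot"])
c=np.mean(q,0);t=np.radians(s["ee_rot"][2]);d=c-s["ee_pos"];x=np.array([np.cos(t),np.sin(t),0]);y=np.array([x[1],-x[0],0]);print("tool shift",d@x,d@y)
```

```text
[[ 570.4 -254.7  164. ]
 [ 571.8 -263.8  164. ]
 [ 544.9 -268.6  164. ]
 [ 543.6 -258.6  164. ]]
[ 557.7 -261.4  164. ] 9.219363969870228 27.000024261767877
[ 563.7 -187.3  126. ] [ 581. -297.  126.] 111.10380526692988 8.956758488345258
[ 551.4 -262.4  208.9] [-179.9    0.1    9.1]
tool shift 6.358886823603788 0.06613878023589033
```

```bash
python3 -m creep '[[0.5,6,0,15,0,0,0],[0.5,0,0,20,0,0,0],[0.5,0,0,20,0,0,0],[0.5,0,0,13,0,0,0],[0.5,0,0,0,0,0,0]]'
python3 -m creep '[[0.5,0,-8,0,0,0,0],[0.5,0,-7,0,0,0,0],[0.5,0,-7,0,0,0,0],[0.5,0,-7,0,0,0,0],[0.5,0,0,0,0,0,0]]'
```

```text
time_s: 17.23
ee_pos: [557.2, -261.2, 140.3]
ee_rot: [-179.9, 0.1, 9.3]
force: [0.4, 0.1, -0.3]
gripper_width: 45.4
time_s: 17.85
ee_pos: [553.3, -232.5, 142.5]
ee_rot: [180.0, -0.1, 9.3]
force: [1.1, -0.4, 0.5]
gripper_width: 45.5
```

```bash
python3 -m creep '[[0.5,0,-7,0,0,0,0],[0.5,0,-7,0,0,0,0],[0.5,0,-7,0,0,0,0],[0.5,0,-7,0,0,0,0],[0.5,0,0,0,0,0,0]]'
python3 -m creep '[[0.5,0,-3,0,0,0,0],[0.5,0,0,0,0,0,0]]'
python3 -m creep '[[0.5,0,-2,0,0,0,0],[0.5,0,0,0,0,0,0]]'
python3 - <<'E'
from h import *
import pickle
f=grab_frame("wrist"); save(f,"w13")
E
```

```text
time_s: 18.48
ee_pos: [548.6, -204.8, 142.0]
ee_rot: [-180.0, -0.0, 9.3]
force: [0.6, -2.5, 2.6]
gripper_width: 45.6
time_s: 18.73
ee_pos: [548.6, -204.7, 141.9]
ee_rot: [179.7, -0.0, 9.3]
force: [2.8, -9.9, -0.1]
gripper_width: 45.8
time_s: 18.98
ee_pos: [548.6, -204.6, 141.9]
ee_rot: [179.5, -0.1, 9.3]
force: [2.5, -15.1, -2.0]
gripper_width: 45.4
```

View pics/w13.png

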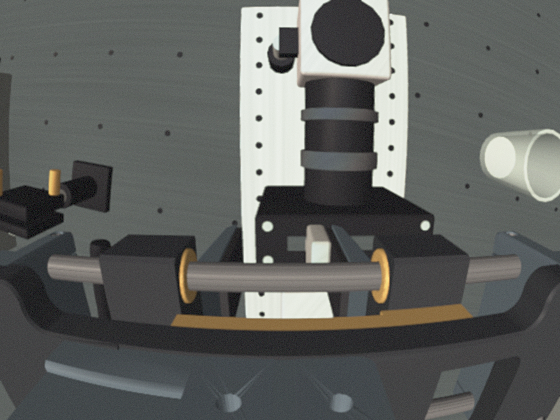

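```bash
python3 -m creep '[[0.5,0,8,0,0,0,0],[0.5,0,8,0,0,0,0],[0.5,0,0,-20,0,0,0],[0.5,0,0,-30,0,0,0],[0.5,0,0,-30,0,0,0]]'
python3 -m creep '[[0.5,-30,0,0,0,0,0],[0.5,-30,0,0,0,0,0],[0.5,0,0,0,0,0,0]]'
python3 - <<'E'
from h import *
import pickle
f=grab_frame("wrist"); save(f,"w14");pickle.dump(f,open("w14.pkl","wb"))
cv2.imwrite("pics/w14c.png",cv2.resize(f["frame"][60:320,130:440,::-1],None,fx=2.5,fy=2.3,interpolation=cv2.INTER_CUBIC))
f=grab_frame("scene"); save(f,"s14");pickle.dump(f,open("s14.pkl","wb"))
cv2.imwrite("pics/s14c.png",cv2.resize(f["frame"][160:310,160:410,::-1],None,fx=3.2,fy=3.2,interpolation=cv2.INTER_CUBIC))
E
```

```text
time_s: 19.65
ee_pos: [549.7, -215.5, 222.1]
ee_rot: [-179.9, 0.1, 9.3]
force: [0.7, 0.3, -0.4]
gripper_width: 45.5
time_s: 20.02
ee_pos: [489.4, -225.4, 221.9]
ee_rot: [-179.9, 0.1, 9.2]
force: [1.1, -0.4, 0.3]
gripper_width: 45.5
```

View pics/w14c.png

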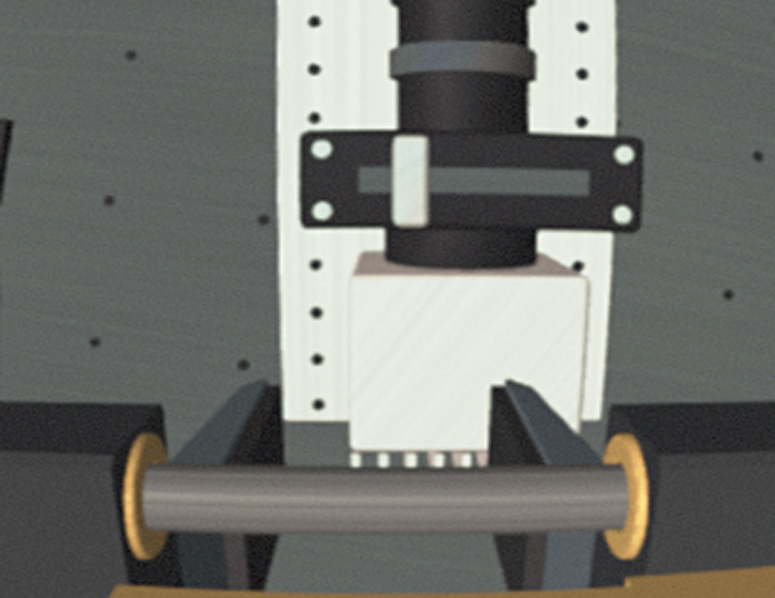

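View pics/s14c.png

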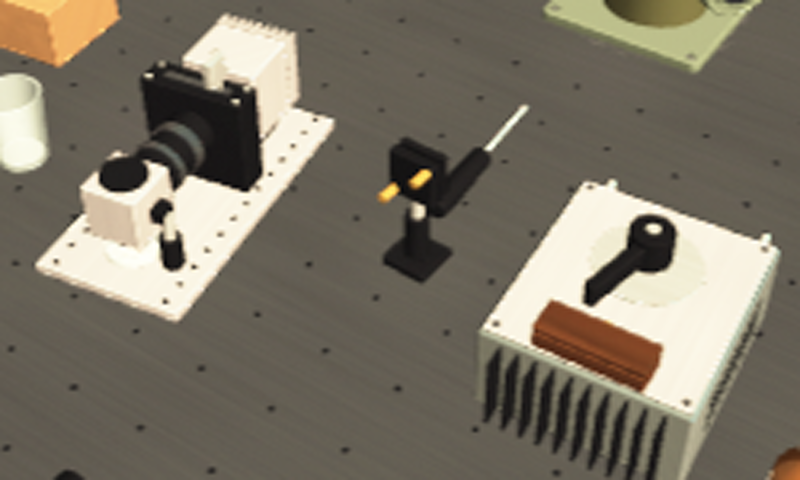

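Run:
```python
from h import *
import pickle
np.set_printoptions(precision=1,suppress=True)
f=pickle.load(open("w14.pkl","rb"))
w=lambda x,y,z:wz(f,130+x/2.5,60+y/2.3,z)
q=[w(393,136,164),w(429,136,164),w(428,226,164),w(392,226,164)];c=np.mean(q,0);print(c)
a,b=w(302,180,126),w(642,184,126);m=(a+b)/2;y=(a-b)/np.linalg.norm(a-b);print(np.linalg.norm(a-b),"tab rel housing",(c-m)@y)
f=pickle.load(open("w12.pkl","rb"))
c0=np.array([557.7,-261.4,164]);print("travel",np.linalg.norm((c-c0)[:2]))
m2=(np.array([563.7,-187.3,126])+[581,-297,126])/2;print("closed rel",(c0-m2)@y)
```

```text
[ 551.4 -222.5  164. ]
113.7818977508661 tab rel housing 22.499671811048604
travel 39.42059479505432
closed rel -16.610294877633745
```

Run:
```python
from h import *
import pickle
f=grab_frame("side"); save(f,"d15");pickle.dump(f,open("d15.pkl","wb"))
g=pickle.load(open("side0.pkl","rb"))
A=[cv2.resize(k["frame"][215:275,290:370,::-1],None,fx=9,fy=9,interpolation=cv2.INTER_CUBIC)[:, :] for k in (g,f)]
cv2.imwrite("pics/cmpd.png",cv2.resize(np.hstack(A),None,fx=.55,fy=1)) 
s=pickle.load(open("scene0.pkl","rb"));t=pickle.load(open("s14.pkl","rb"))
A=[cv2.resize(k["frame"][165:205,195:245,::-1],None,fx=8,fy=8,interpolation=cv2.INTER_CUBIC) for k in (s,t)]
cv2.imwrite("pics/cmps.png",np.hstack(A))
```

```text
(no output)
```

View pics/cmpd.png

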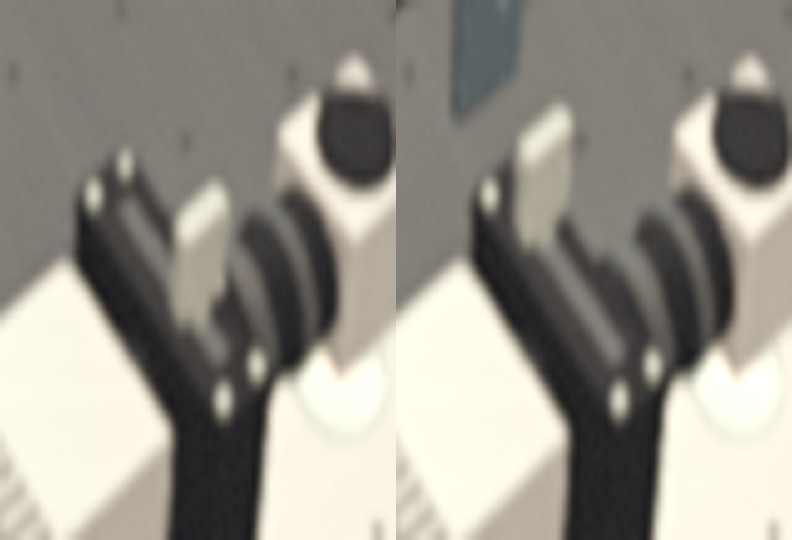

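View pics/cmps.png

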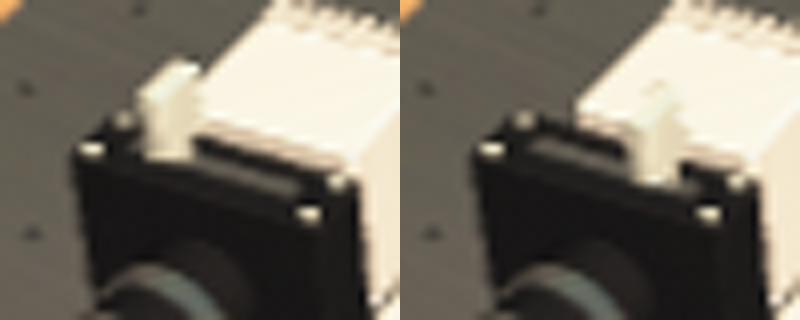

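Run:
```python
from h import *
import pickle
np.set_printoptions(precision=1,suppress=True)
D=pickle.load(open("d15.pkl","rb"));S=pickle.load(open("s14.pkl","rb"))
d=lambda x,y,z=164:onz(D,290+x/4.95,215+y/9,z)
s=lambda x,y,z=164:onz(S,195+x/8,165+y/8,z)
for a,b in [((176,225),(122,150)),((222,190),(174,112)),((186,330),(130,248))]: 
    z=132 if a[1]>300 else 164
    e=d(*b,z)-d(*a,z);print("side",e,np.hypot(*e[:2]))
for a,b in [((140,92),(232,110)),((195,157),(677,183))][:1]+[((150,157),(238,178)),((192,157),(279,183))]:
    z=132 if a[1]>140 else 164
    if b[0]>400:b=(b[0]-400,b[1])
    e=s(*b,z)-s(*a,z);print("scene",e,np.hypot(*e[:2]))
# screws as scale check (116mm housing)
print("screws scene",np.linalg.norm(s(92,150,127)-s(308,214,127)),"side",np.linalg.norm(d(93,195,127)-d(223,402,127)))
f=pickle.load(open("w14.pkl","rb"));w=lambda x,y,z:wz(f,130+x/2.5,60+y/2.3,z)
print("screws wrist",np.linalg.norm(w(321,149,127)-w(624,154,127)))
```

```text
side [-8.  37.6  0. ] 38.40912227645548
side [-4.  37.8  0. ] 38.037180081397224
side [-8.  40.1  0. ] 40.876661101115715
scene [-10.9  37.4   0. ] 39.010169361887385
scene [-9.  37.8  0. ] 38.861693217648366
scene [-6.2 39.5  0. ] 39.9348980647221
screws scene 99.37770155792846 side 100.17676320204454
screws wrist 100.39868681749185
```

Travel measures about 39.5 mm in every view, while the tab sits at +22.5 mm from the housing centre, as expected if fully open. The two don't agree, so I'll push again harder to confirm it's the stop.

```bash
python3 -m creep '[[0.5,30,0,0,0,0,0],[0.5,30,0,0,0,0,0],[0.5,0,0,25,0,0,0],[0.5,0,0,28,0,0,0],[0.5,0,0,28,0,0,0]]'
python3 -m creep '[[0.5,0,-6,0,0,0,0],[0.5,0,-5,0,0,0,0],[0.5,0,-4,0,0,0,0],[0.5,0,0,0,0,0,0]]'
python3 -m creep '[[0.5,0,-4,0,0,0,0],[0.5,0,0,0,0,0,0]]'
python3 -m creep '[[0.5,0,-3,0,0,0,0],[0.5,0,0,0,0,0,0]]'
python3 -m creep '[[0.5,0,-2,0,0,0,0],[0.5,0,0,0,0,0,0]]'
```

```text
time_s: 20.8
ee_pos: [551.4, -215.8, 139.5]
ee_rot: [-180.0, -0.0, 9.3]
force: [0.1, 0.3, 0.6]
gripper_width: 45.7
time_s: 21.3
ee_pos: [549.5, -204.6, 141.9]
ee_rot: [179.6, -0.2, 9.3]
force: [2.5, -9.8, -6.3]
gripper_width: 45.6
time_s: 21.55
ee_pos: [549.5, -204.4, 141.8]
ee_rot: [179.1, -0.2, 9.4]
force: [3.8, -20.4, -10.5]
gripper_width: 45.3
time_s: 21.8
ee_pos: [549.5, -204.3, 141.7]
ee_rot: [178.8, -0.2, 9.4]
force: [5.0, -28.2, -13.5]
gripper_width: 45.8
time_s: 22.05
ee_pos: [549.5, -204.2, 141.7]
ee_rot: [178.6, -0.2, 9.4]
force: [5.5, -33.5, -15.4]
gripper_width: 46.0
```

```bash
python3 -m creep '[[0.5,0,10,0,0,0,0],[0.5,0,12,0,0,0,0],[0.5,0,0,-20,0,0,0],[0.5,0,0,-35,0,0,0],[0.5,0,0,-35,0,0,0]]'
python3 -m creep '[[0.5,-20,0,0,0,0,0],[0.5,0,0,0,0,0,0],[0.5,0,0,0,0,0,0]]'
python3 - <<'E'
from h import *
import pickle
f=grab_frame("wrist"); save(f,"w16");pickle.dump(f,open("w16.pkl","wb"))
cv2.imwrite("pics/w16c.png",cv2.resize(f["frame"][60:320,130:440,::-1],None,fx=2.5,fy=2.3,interpolation=cv2.INTER_CUBIC))
f=grab_frame("scene"); save(f,"s16");pickle.dump(f,open("s16.pkl","wb"))
E
```

```text
time_s: 22.68
ee_pos: [550.2, -213.8, 232.8]
ee_rot: [-180.0, -0.1, 9.3]
force: [0.3, 0.7, -0.4]
gripper_width: 45.6
time_s: 23.05
ee_pos: [530.7, -217.2, 231.0]
ee_rot: [-180.0, -0.0, 9.3]
force: [-0.4, 0.4, 0.2]
gripper_width: 45.8
```

View pics/w16c.png

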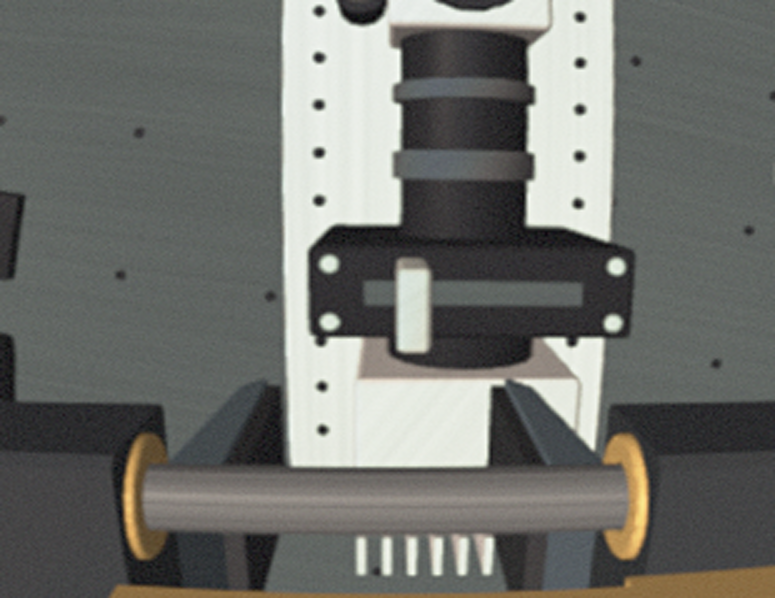

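View pics/s16.png

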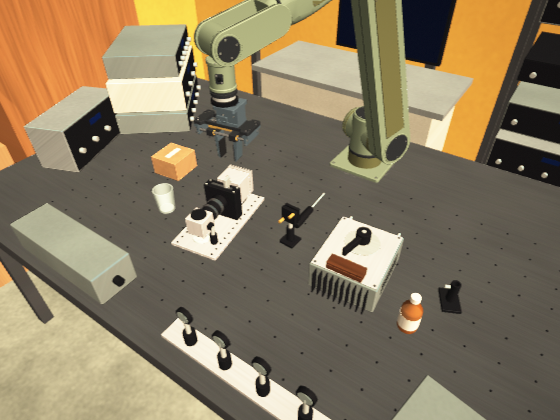

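The tab hasn't moved, so this is the hard stop. The lever is unchanged, the bystanders are in place and the arm is clear, so I'm handing in.

```bash
python3 -c "
from workcell import *
job_done()"
```

```text
the job is handed in; nothing more can be done
```

The selector is in its fourth click and the shutter is pushed open to its stop. I handed the job in at about 23 s with the gripper clear of everything. No verdict is reported, so these are my own checks.

- **Selector:** With the open jaws around the arm, I swung it anticlockwise until it stopped moving under rising force (about 14 N). I then pushed it clockwise in small steps and let go. The last close view puts it at about 119.9°, against 120° for the fourth click. I did not see it snap ahead into the last click; it followed the finger with almost no force, then stayed put once released.
- **Shutter:** I pushed the tab until it stopped, lifted off to look, then pushed again harder. It stopped at the same place both times, the second at about 34 N against roughly 3 N of rubbing. I saw nothing else the fingers could have been hitting.
- **Check that disagreed:** The tab's measured travel was only about 39.5 mm in all three views, not 44 mm. Measured from the housing centre it ended at +22.5 mm, which fits fully open. It started at about −17 mm, so I take it that the shutter began about 5 mm open. If it really began at zero, it would be just short of the 40 mm required.
- **Bystanders:** By eye in the last overview picture, none of the other things in view had moved; I did not measure them.

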